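# Level a lopsided filter box on a rocking balance pan and record the reading

## Robot

A 6-joint arm with a two-finger parallel gripper is mounted at the origin on the work surface. World frame = base frame: x ahead of the robot, y to its left, z up, the work surface at z = 0. Lengths are in m, angles in rad, forces in N, time in s.
With the tool pointing down it reaches from about 0.375 to 0.975 m from the base axis. Payload 3.8 kg.
Tool frame: the origin (TCP) lies midway between the tips of the shut fingers; the grasp point (between the pads) lies 19 mm behind it; z points along the fingers, y is the line along which they close (so a half turn about z gives the same grasp; the last joint's range is limited). The gripper opens to 88 mm and grips with 3 to 60 N. Pads are 18 mm wide; open, the fingers measure 123 mm over their backs; the gripper's body (75 mm by 187 mm) begins 45 mm behind the grasp point.
Start: joints at [1.28, 0.264, 1.604, -0, 1.274, -0.037], TCP at [0.169, 0.653, 0.239] pointing down, gripper open.
Joint ranges: [-2.63, 2.63], [-0.94, 2.18], [0.31, 2.57], [-1.31, 4.45], [0, 2.66], [-2.55, 2.55]. Speed limits (rad/s): [2.57, 2.57, 3.14, 3.14, 3.14, 3.14].

## Interface

Orientations are given as a rotation vector (axis times angle).
In Python, from cell import manip, inverse_kinematics, cams, order gives the robot as it stands. Calls block until the motion is done:
- manip.move_pose(position, orientation): joint-space move of the TCP to a pose.
- manip.move_linear(position, rate=0.15, rot=None): straight line of the TCP; rot=None keeps the orientation; rate is the mean speed in m/s.
- manip.set_joints(angles): joint-space move.
- manip.set_gripper(opening, force=None): finger opening in m; force is the grip in N (None keeps the last); returns when the fingers have stopped.
- manip.dwell(seconds).
- inverse_kinematics(position, orientation): joint angles nearest the present ones, or None.
- manip.state(): the state.
- cams.capture(name): name is "scene" or "top" or "wrist"; returns a dict with "image" (420x560x3 uint8, blue, green, red), "z_map" (420x560 float32, m along the optical axis (not along the pixel's ray), 0 where there is no reading), "intrinsics" (3x3 intrinsics, pixels), "position" and "orientation" of the camera in the world; the wrist camera has in their place "T_tool_cam" (4x4, takes a point from camera to tool coordinates, whose origin is the TCP and whose axes are the flange's). Camera axes: x right, y down, z forward; pixel columns grow to the right and rows downward; lengths in m; the calibration is good to about 2 mm. A picture is of the moment at which its call begins: read the wrist's pose just before it.
A pose or a line that the arm cannot do raises manip.IKError and nothing moves.
- order.close_job(): hands the job in; it is judged then, once.
The state is a dict: "clock": time; "joint_pos": joint angles; "joint_velocities": joint speeds; "tau": joint torques, N m; "tool_pos": TCP position; "tcp_rot": TCP orientation; "contact_force": force on the tool from outside, world axes, zero at the start; "moment": the same for the moment, N m; "gripper_width": finger opening in m; "grasp_force": force on a finger pad.
Only numpy, scipy, OpenCV 4.12 (cv2) and the standard library are available. Lean on these libraries where they do the work, as an engineer would, in place of code of your own. Each camera call takes 0.05 s, during which the arm holds its last target. There are 200 camera calls.

## Task

Slide the grey filter box off the loading ledge onto the sprung balance pan, keeping it square to the pan and fully on it, and nudge it along until the pan stays level by itself (needle in the green): the box has a heavy core somewhere off its middle, so its centre of weight, not its outline, has to sit over the pan's middle. Once it stays level with nothing touching it, twist the recorder's orange grip clockwise to its stop and let it spring back, leaving the box alone on the level pan. Leave the other things on the table where they are.

Things in the scene. Friction and masses are not known exactly. Their poses are not given: they have to be found in the camera images.
- balance: fixed balance on a blue base 200 x 372 mm; origin on the table under the pan's middle, +y from pan to loading ledge. Ledge: black-topped block, flat top 176 mm (x) wide, 74 mm above the table, from y = 102 to 256 mm. A sloping scale plate 110 mm wide (x = -115 to -146 mm, 146 mm high), green in the middle and red either side, stands behind the pan's upright black needle (x = -108, 155 mm high)
- pan_centre (a point): middle of the top of the steel pan, 160 mm (x) by 190 mm (y, towards the ledge), 6 mm thick; its axes turn with the pan. Empty, its top is 70 mm above the table; it sinks about 5 mm under the box. A 7 mm gap parts pan and ledge
- pan_rock (a joint): pan's rocking angle about the balance's x, pivot 10 mm below its top; sprung to 0 = level, stops at -0.14 and 0.14 rad; positive = ledge (+y) end up: load too far from the ledge. Leans roughly 0.007 rad per mm that the box's centre of weight is off the middle; needle in the green (mark 10 mm wide) = within 0.04 rad
- filter_box: grey box, aluminium lid, red tag, 110 mm (x) by 120 mm (y) by 55 mm tall, brass stud 14 mm across and 10 mm tall on the lid at x = -20 mm; about 0.8 kg; origin at the centre of its underside. Starts on the ledge, axes roughly along the balance's. Its centre of weight lies up to 25 mm off its middle, either way along y, unseen and different each time
- record_grip (a joint): angle of the recorder's orange twist grip: 0 at rest, grows clockwise seen from above, firm stop at 1.05 rad (60 degrees); a spring (about 0.15 N m at the stop) returns it to 0 when released
- grip_mid (a point): point on the axis of the recorder's orange twist grip. The bar is 58 mm long (along this point's x), 14 mm thick (y) and 30 mm tall, from 18 mm below this point to 12 mm above it, and turns with the grip; its top is 92 mm above the table. It stands on a fixed grey recorder box of 130 x 110 mm and 52 mm tall
- absorber_tile: white foam-look absorber tile with a ribbed underside, 130 x 200 x 41 mm, lying flat beyond the balance; origin at its underside; leave it alone
- adapter_box: black box 70 x 110 x 60 mm with a white cap and a steel stud on top, standing beyond the balance; origin at its underside; leave it alone
- check_weight: brass knobbed weight, 60 mm diameter, 78 mm tall, standing near the recorder; origin at its underside; leave it alone
- screwdriver: screwdriver 180 mm long, lying on the table to the right; origin at its underside; leave it alone
- mug: blue mug, 80 mm diameter, 90 mm tall, to the left; origin at its underside; leave it alone
- wrench: wrench 160 mm long, lying on the table to the left; origin at its underside; leave it alone
Things that resemble listed ones, but are neither listed nor needed, are in the scene too. What is shaped like the filter_box but purple is not meant.

How it is judged:
On the way, in this order (a step that is already met when the one before it is completed fails the run):
1. the box rests flat, square and fully on the pan, untouched, and the pan stays level (within 0.04 rad) for a second (y of filter_box in the frame of pan_centre between -0.034 and 0.034 m and x of filter_box in the frame of pan_centre between -0.024 and 0.024 m and z of filter_box in the frame of pan_centre between -0.004 and 0.004 m and angle between the z axis of filter_box and the z axis of pan_centre, either way round below 0.04 rad and angle between the x axis of filter_box and the x axis of pan_centre, either way round below 0.2 rad and value of joint pan_rock between -0.04 and 0.04 rad and contact force between the fingers and filter_box below 0.05 N), for 1 s.
2. the orange grip is twisted to its stop (value of joint record_grip above 0.98 rad), for 0.1 s.
At the end, for the whole second after the job is handed in: Box flat on the pan (within 4 mm, 0.04 rad), square within 0.2 rad, within 24 mm of the middle across and 34 mm along, released and still; pan level within 0.04 rad; orange grip, turned to its stop after the levelling, back within 0.1 rad of rest; other things within 30 mm of their places (all of step 1 and value of joint record_grip below 0.1 rad and linear speed of filter_box below 0.01 m/s); the robot touches nothing.
It fails at once if another thing on the table moved more than 30 mm (distance of any of absorber_tile, adapter_box, check_weight, screwdriver, mug, wrench from where it was at the start of the episode above 0.03 m).
It also fails if it takes over 61 s, if anything falls off the work surface, if the arm or the gripper's body presses on something with over 40 N, if the wrist force passes 120 N, or if a joint passes its speed limit or range.

## Working session

There is one attempt and no reset: what is moved stays moved. The work goes in short steps, each a Python script; the robot and the scene stay as the last script left them, time stands still between calls to the robot, and variables do not carry over. Pictures are saved under pics/ and viewed, at most 10 in all, crops included, and the job is handed in when it is done.

```bash
mkdir -p pics; ls
cat > h.py <<'E'
import numpy as np, cv2
from scipy.spatial.transform import Rotation as R
from cell import manip, inverse_kinematics, cams, order
def rotm(o):
    o=np.asarray(o,float)
    return o if o.shape==(3,3) else (R.from_quat(o) if o.size==4 else R.from_rotvec(o)).as_matrix()
def shot(n):
    s=manip.state(); c=cams.capture(n)
    if 'position' in c: c['T']=(rotm(c['orientation']),np.array(c['position']))
    else:
        Rt=rotm(s['tcp_rot']); T=np.array(c['T_tool_cam']); c['T']=(Rt@T[:3,:3],Rt@T[:3,3]+s['tool_pos'])
    return c
def ray(c,uv,z):
    K=np.array(c['intrinsics']); uv=np.atleast_2d(uv).astype(float)
    d=np.c_[uv,np.ones(len(uv))]@np.linalg.inv(K).T@c['T'][0].T; o=c['T'][1]
    return o+d*((z-o[2])/d[:,2])[:,None]
def cloud(c):
    h,w=c['z_map'].shape; v,u=np.mgrid[:h,:w]; K=np.array(c['intrinsics'])
    p=np.stack([u,v,np.ones_like(u)],-1)@np.linalg.inv(K).T*c['z_map'][...,None]
    return p@c['T'][0].T+c['T'][1]
E
python3 - <<'E'
from h import *
for n in('top','scene'):
    c=shot(n); cv2.imwrite(f'pics/{n}0.png',c['image']); print(n,c['position'],c['orientation'],c['intrinsics'])
    np.savez(f'{n}0.npz',P=cloud(c),im=c['image'])
s=manip.state();print(s)
E
```

```text
pics
top [0.33808513 0.01135878 1.18988415] [-2.12865919  2.17165814 -0.18894613] [[384.95387577   0.         276.6097654 ]
 [  0.         384.95387577 214.17416663]
 [  0.           0.           1.        ]]
scene [ 1.46394316 -0.33742056  0.86890429] [-1.89053463 -1.33140912  0.62965538] [[426.90860706   0.         284.79934926]
 [  0.         426.90860706 213.56723405]
 [  0.           0.           1.        ]]
{'clock': 0.1, 'joint_pos': array([ 1.28012781e+00,  2.64694344e-01,  1.60521424e+00, -3.91979347e-06,
        1.27369898e+00, -3.68995500e-02]), 'joint_velocities': array([ 0.00122597, -0.002723  , -0.00480608,  0.00013961, -0.00071739,
       -0.00038727]), 'tau': array([ 1.26599818e-03, -5.03615177e+01, -3.58073759e+01,  7.30409450e-02,
        2.32780521e-02, -5.49943263e-05]), 'tool_pos': array([0.16928292, 0.65277522, 0.23751389]), 'tcp_rot': array([-0.39750751, -3.11601372,  0.0031233 ]), 'contact_force': array([ 0.53920936, -0.06624595, -0.28427866]), 'moment': array([ 0.0109009 , -0.01165747, -0.02335616]), 'grasp_force': 0.0, 'gripper_width': 0.08803597270991685}
```

View pics/top0.png

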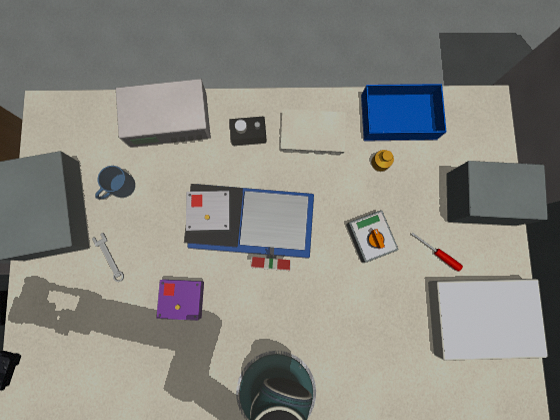

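View pics/scene0.png

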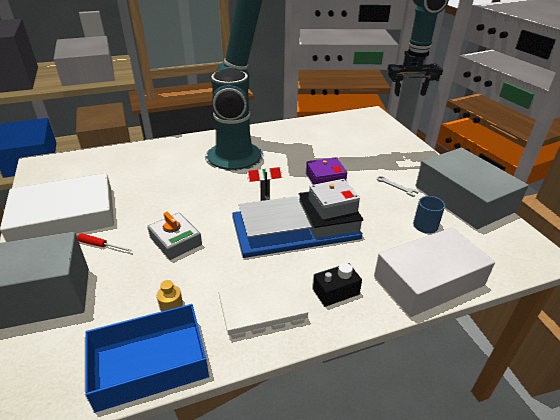

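Top view: the base is at the bottom (277,385), with +x up and +y left. The pan is at (275,220), the ledge at about (213,217), needle and scale plate at (270,262), and the recorder grip at (376,240). There are two candidates for the box: the grey-lidded one on the ledge at (208,212) and the purple one at (180,300). The grey one on the ledge fits the description. Next I measure and confirm in a crop.

```bash
cat > m.py <<'E'
from h import *
def comp(m,seed):
    n,l,st,ce=cv2.connectedComponentsWithStats(m.astype(np.uint8)); u,v=seed
    d=np.hypot(ce[1:,0]-u,ce[1:,1]-v)-np.sqrt(st[1:,4]); return l==1+int(np.argmin(d))
def rect(p):  # minAreaRect in metres: centre, (long,short), angle of long side
    (c,(w,h),a)=cv2.minAreaRect((p[:,:2]*1000).astype(np.float32))
    if w<h: w,h,a=h,w,a+90
    return np.array(c)/1000,(w,h),(a+90)%180-90
def plane(p):
    c=np.median(p,0); A=np.c_[p[:,:2]-c[:2],np.ones(len(p))]; g=np.ones(len(p),bool)
    for _ in range(4):
        x=np.linalg.lstsq(A[g],p[g,2],rcond=None)[0]; g=np.abs(A@x-p[:,2])<.004
    return x,c,g.sum()
E
python3 - <<'E'
from m import *
d=np.load('top0.npz'); P=d['P']; im=d['im']
hsv=cv2.cvtColor(im,cv2.COLOR_BGR2HSV)
for n,(u,v) in dict(pan=(275,220),lid=(215,205),ledge=(232,200),table=(330,280),grip=(376,240),rec=(388,250)).items():
    print(n,P[v-2:v+3,u-2:u+3].reshape(-1,3).mean(0).round(4),P[v-2:v+3,u-2:u+3,2].std().round(4),hsv[v,u],im[v,u])
v,u=np.mgrid[:420,:560]
near=(P[...,0]>.3)&(P[...,0]<.8)
def rep(n,m,seed,z):
    m=comp(m,seed); ys,xs=np.nonzero(m); c=shot_c
    p=ray(c,np.c_[xs,ys],z); r=rect(p); pl=plane(P[m]); print(n,m.sum(),r[0].round(4),np.round(r[1],1),round(r[2],2),'depth plane',pl[0].round(4),pl[2]); return m
shot_c=shot('top')
H,S,V=cv2.split(hsv)
a=rep('lid',near&(P[...,2]>.115)&(P[...,2]<.145)&(P[...,1]>0)&(P[...,1]<.4),(208,212),.129)
b=rep('pan',near&(abs(P[...,2]-.07)<.008)&(S<60)&(V>110),(275,220),.07)
f=rep('ledge',near&(abs(P[...,2]-.074)<.01)&(V<70),(232,200),.074)
e=rep('blue',near&(S>120)&(abs(H.astype(int)-110)<15)&(P[...,2]<.04),(275,252),P[251:254,270:275,2].mean())
g=rep('grip',(S>150)&(H>4)&(H<22)&(P[...,2]>.075)&(P[...,2]<.11),(376,240),.092)
h=rep('recorder',near&(abs(P[...,2]-.052)<.012)&(P[...,1]<-.1),(372,236),.052)
o=im.copy()
for m,cc in((a,(0,0,255)),(b,(0,255,0)),(f,(255,0,255)),(e,(255,255,0)),(g,(255,0,0)),(h,(0,255,255))):
    k,_=cv2.findContours(m.astype(np.uint8),0,1); cv2.drawContours(o,k,-1,cc,1)
cr=np.hstack([im[170:280,170:420]]); cr=np.vstack([cr,o[170:280,170:420]]); cv2.imwrite('pics/crop1.png',cv2.resize(cr,None,fx=2.7,fy=2.7,interpolation=cv2.INTER_CUBIC))
E
```

```text
pan [ 0.4956 -0.0086  0.068 ] 0.0024 [ 60   2 161] [160 161 160]
lid [0.5245 0.153  0.1714] 0.2079 [165   3 169] [168 167 169]
ledge [0.5561 0.1166 0.0766] 0.006 [30  9 55] [53 55 55]
table [ 3.169e-01 -1.741e-01 -3.000e-04] 0.0016 [ 22  33 180] [157 174 180]
grip [ 0.4297 -0.3     0.0811] 0.0102 [ 13 238  59] [ 4 28 59]
rec [ 0.4018 -0.3423  0.0516] 0.0021 [120   1 188] [188 187 187]
lid 1708 [0.5173 0.1802] [120.2 110.6] 89.86 depth plane [0.0023 0.0024 0.1284] 1556
pan 3425 [ 0.4952 -0.0053] [189.1 158.9] 84.14 depth plane [-0.0013 -0.0007  0.0678] 3245
ledge 1273 [0.5145 0.1709] [173.  151.7] -5.84 depth plane [-0.0016  0.0012  0.0734] 1184
blue 664 [ 0.4912 -0.0105] [211.9 190.2] 84.14 depth plane [-0.0002 -0.      0.0243] 614
grip 106 [ 0.4333 -0.3019] [54.3 17.7] 20.11 depth plane [ 0.0138 -0.0751  0.0903] 81
recorder 1451 [ 0.4442 -0.2989] [129.4 111.6] 19.64 depth plane [0.0027 0.0017 0.0523] 1224
```

View pics/crop1.png

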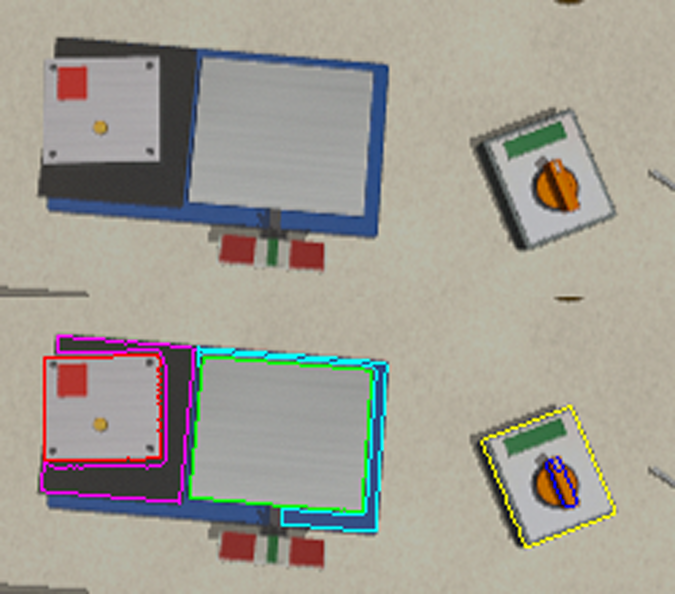

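The crop confirms the target: the grey box with aluminium lid, red tag and brass stud, at (208,212) in the full image. The sizes match: lid 120x111 mm, pan 189x159, recorder 129x112. I'll square it up with a two-finger push.

```bash
cat > b.py <<'E'
from m import *
O=np.array([.4952,-.0053]); TH=np.deg2rad(-5.86)
bx=np.array([np.cos(TH),np.sin(TH)]); by=np.array([-bx[1],bx[0]])
def B(x,y,z): return np.r_[O+x*bx+y*by,z]
def toB(P): q=P[...,:2]-O; return np.stack([q@bx,q@by,P[...,2]],-1)
def down(yv,near=None):  # tool pointing down with tool y along yv
    y=np.r_[yv,0]; z=np.array([0,0,-1.]); return R.from_matrix(np.c_[np.cross(y,z),y,z]).as_rotvec()
def lid(c,yr=(-.1,.11)):
    Q=toB(cloud(c)); m=(abs(Q[...,0])<.08)&(Q[...,1]>yr[0])&(Q[...,1]<yr[1])&(Q[...,2]>.10)&(Q[...,2]<.133)&(c['z_map']>0)
    p=Q[m]; x,ce,n=plane(p)
    A=np.c_[p[:,:2]-ce[:2],np.ones(len(p))]@x; p=p[abs(A-p[:,2])<.004]; lo,hi=np.percentile(p,[1,99],0)
    return dict(slope=x[:2].round(4),n=n,c=((lo+hi)/2).round(4),ext=(hi-lo)[:2].round(3),rect=(rect(p)[0].round(4),rect(p)[2]))
E
python3 - <<'E'
from b import *
for n in('scene','top'): print(n,lid(shot(n),(.1,.27)))
for s in(1,-1):
    for y in(.275,.03): print(s,y,inverse_kinematics(B(.008,y,.085),down(s*bx)))
E
```

```text
scene {'slope': array([-0.0317,  0.0128]), 'n': np.int64(819), 'c': array([0.0099, 0.1864, 0.1273]), 'ext': array([0.112, 0.122]), 'rect': (array([0.008 , 0.1869]), -84.38237524032593)}
top {'slope': array([-0.0003, -0.0013]), 'n': np.int64(1574), 'c': array([0.0037, 0.188 , 0.1286]), 'ext': array([0.113, 0.12 ]), 'rect': (array([0.0036, 0.1876]), -83.02211475372314)}
1 0.275 [ 4.24519574e-01  2.53873135e-01  1.91962399e+00 -8.88178420e-16
  9.68095531e-01  5.26795868e-01]
1 0.03 [-2.31839256e-03  9.87167016e-02  2.10499135e+00 -8.88178420e-16
  9.37884599e-01  9.99579016e-02]
-1 0.275 None
-1 0.03 None
```

```bash
cat >> b.py <<'E'
Z=.085
def report():
    manip.dwell(.6)
    for n in('top','scene'):
        c=shot(n); cv2.imwrite(f'pics/{n}_last.png',c['image'])
        try: print(n,lid(c))
        except Exception as e: print(n,e)
    s=manip.state(); print('t',round(s['clock'],2),'tcpB',toB(s['tool_pos']).round(4),'F',s['contact_force'].round(2))
def push(ybox,rate=.06,back=.17):
    manip.move_linear(B(.008,ybox+.069,Z),rate=rate)
    print('F',manip.state()['contact_force'].round(1))
    manip.move_linear(B(.008,ybox+.08,Z),rate=.05)
    manip.move_linear(B(.008,back,Z),rate=.25)
    report()
E
python3 - <<'E'
from b import *
manip.set_gripper(.056)
manip.move_pose(B(.008,.278,.2),down(bx))
manip.move_linear(B(.008,.278,Z),rate=.15)
manip.move_linear(B(.008,.15,Z),rate=.1)
print('F',manip.state()['contact_force'].round(1))
push(.02)
E
```

```text
F [0.7 0.2 0.8]
F [-0.7  2.9 -1.8]
top {'slope': array([ 0.0019, -0.1444]), 'n': np.int64(1516), 'c': array([-0.0031,  0.0254,  0.1144]), 'ext': array([0.107, 0.116]), 'rect': (array([-0.0031,  0.0252]), 89.72206115722656)}
scene {'slope': array([-0.0045, -0.1471]), 'n': np.int64(832), 'c': array([0.0024, 0.0249, 0.1149]), 'ext': array([0.108, 0.117]), 'rect': (array([0.0023, 0.0248]), -89.91576559096575)}
t 7.81 tcpB [0.008  0.1699 0.085 ] F [-0.57  0.39  0.3 ]
```

Run:
```python
from b import *
manip.move_linear(B(.008,.1,Z),rate=.15)
push(.0)
```

```text
F [1.3 5.4 3.2]
top {'slope': array([ 0.0012, -0.0852]), 'n': np.int64(1539), 'c': array([-0.0022,  0.0036,  0.1174]), 'ext': array([0.107, 0.117]), 'rect': (array([-0.0017,  0.0037]), 89.87025451660156)}
scene {'slope': array([-0.0033, -0.0844]), 'n': np.int64(860), 'c': array([0.0029, 0.0033, 0.1175]), 'ext': array([0.109, 0.117]), 'rect': (array([0.0018, 0.0032]), 89.86105346679688)}
t 10.67 tcpB [0.008  0.1699 0.085 ] F [-0.34  0.39 -0.  ]
```

Run:
```python
from b import *
manip.move_linear(B(.008,.08,Z),rate=.15)
push(-.0125)
```

```text
F [1.1 3.9 1.4]
top {'slope': array([0.0011, 0.003 ]), 'n': np.int64(1535), 'c': array([-0.0016, -0.0141,  0.1177]), 'ext': array([0.107, 0.117]), 'rect': (array([-0.0016, -0.014 ]), -89.68094411492348)}
scene {'slope': array([0.0029, 0.0049]), 'n': np.int64(898), 'c': array([ 0.0029, -0.0148,  0.1176]), 'ext': array([0.11 , 0.117]), 'rect': (array([ 0.0031, -0.0143]), -89.83820471167564)}
t 13.58 tcpB [0.008  0.1699 0.085 ] F [-1.31  0.43  0.89]
```

The pan is level at a slope of about 0.004 rad, with the box square and 14 mm off the middle along y. Next I look at the grip with the wrist camera.

Run:
```python
from b import *
manip.move_linear(B(.008,.17,.25),rate=.2)
a=np.deg2rad(20.1-90); yv=np.array([np.cos(a),np.sin(a)])
manip.move_pose([.43,-.30,.25],down(yv))
manip.set_gripper(.05); manip.dwell(.3)
print(lid(shot('top')))
for n in('wrist','top'):
    c=shot(n); P=cloud(c); h,s,v=cv2.split(cv2.cvtColor(c['image'],cv2.COLOR_BGR2HSV))
    o=(s>150)&(h>4)&(h<22)&(abs(P[...,0]-.43)<.08)&(abs(P[...,1]+.3)<.08)
    if n=='wrist': cv2.imwrite('pics/w1.png',c['image'])
    for nm,m,z in(('bar',o&(abs(P[...,2]-.092)<.006),.092),('disc',o,.06)):
        ys,xs=np.nonzero(m)
        if len(xs)<20: print(n,nm,len(xs)); continue
        p=ray(c,np.c_[xs,ys],z); r=rect(p); print(n,nm,len(xs),r[0].round(4),np.round(r[1],1),round(r[2],1),np.median(P[m][:,2]).round(4),(xs.mean(),ys.mean()))
print(manip.state()['clock'],manip.state()['joint_pos'].round(3))
```

```text
{'slope': array([0.0033, 0.0046]), 'n': np.int64(1557), 'c': array([-0.0014, -0.014 ,  0.1175]), 'ext': array([0.108, 0.117]), 'rect': (array([-0.0014, -0.0139]), -89.83479167521)}
wrist bar 668 [ 0.4343 -0.3035] [54.  13.8] 20.0 0.0926 (np.float64(284.0254491017964), np.float64(198.58383233532933))
wrist disc 1318 [ 0.3704 -0.4076] [498.3 225.1] -74.9 0.09 (np.float64(283.7792109256449), np.float64(195.63884673748103))
top bar 0
top disc 11
17.0333 [-0.657 -0.03   1.909 -0.     1.262  0.563]
```

View pics/w1.png

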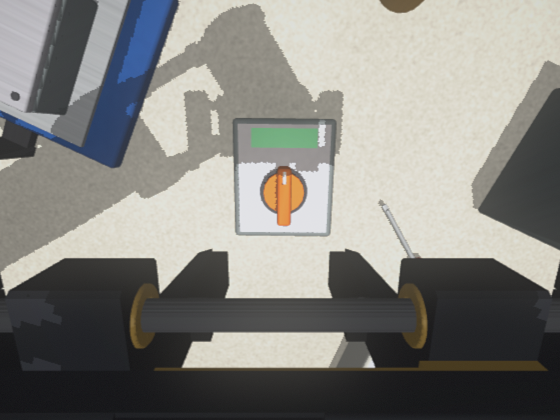

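The wrist view shows the orange bar at (284,199) on its disc at (284,191), with a white pointer at the far end and nothing crowding it. The bar is 14 mm wide at 20°, with its top at 92.6 mm, which matches. Now I grip and twist.

Run:
```python
from b import *
manip.move_linear([.436,-.3028,.13],rate=.15)
manip.move_linear([.436,-.3028,.067],rate=.06)
print('F',manip.state()['contact_force'].round(1))
manip.set_gripper(0.0,force=40)
s=manip.state(); print('w',s['gripper_width'],s['grasp_force'],s['contact_force'].round(1),s['moment'].round(2))
q0=np.array(s['joint_pos'])
for a in(.3,.6,.9,1.05,1.12):
    q=q0.copy(); q[5]+=a; manip.set_joints(q); s=manip.state()
    print(a,(s['joint_pos'][5]-q0[5]).round(3),s['contact_force'].round(1),s['moment'].round(2),s['gripper_width'].round(4))
manip.dwell(.2); s=manip.state(); print(s['moment'].round(2),s['clock'])
c=shot('wrist'); cv2.imwrite('pics/w2.png',c['image'])
```

```text
F [-0.2 -0.6 -0.6]
w 0.01350085265432181 39.99944963492453 [ 1.  -3.6 -1.8] [-0.5   0.05 -0.13]Traceback (most recent call last):
  File "<stdin>", line 10, in <module>
AttributeError: 'float' object has no attribute 'round'
```

Run:
```python
from b import *
s=manip.state(); q0=np.array(s['joint_pos']); q0[5]-=.3; print(q0[5],s['contact_force'].round(1),s['moment'].round(2))
for a in(.6,.9,1.05,1.12):
    q=q0.copy(); q[5]+=a; manip.set_joints(q); s=manip.state()
    print(a,round(float(s['joint_pos'][5]-q0[5]),3),s['contact_force'].round(1),s['moment'].round(2),s['gripper_width'])
manip.dwell(.2); s=manip.state(); print(s['moment'].round(2),s['clock'])
c=shot('wrist'); cv2.imwrite('pics/w2.png',c['image'])
```

```text
0.5627012062395378 [ 0.1 -3.7 -1.1] [-0.43  0.14  0.04]
0.6 0.595 [-0.1 -4.2 -2.6] [-0.52  0.15  0.05] 0.013688882746105926
0.9 0.896 [-0.2 -4.6 -2.4] [-0.69  0.16  0.11] 0.013384161731954579
1.05 1.046 [-0.5 -5.7 -2.7] [-0.77  0.22  0.2 ] 0.013736340495894003
1.12 1.115 [-0.5 -5.7 -2. ] [-0.78  0.24  0.58] 0.013575218853239826
[-0.8   0.21  0.57] 21.7
```

View pics/w2.png

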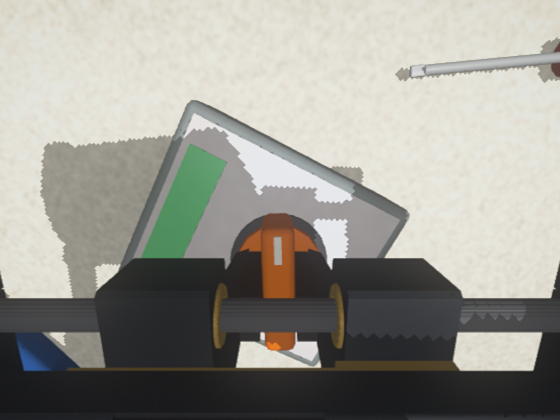

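The bar at (278,280) turned with the fingers about 60° relative to the recorder, and the moment jumped to 0.57 N m, so it is at the stop. Now I return, release, lift and check.

Run:
```python
from b import *
q=np.array(manip.state()['joint_pos']); 
for a in(.6,0): q[5]=.5627+a; manip.set_joints(q)
print(manip.state()['moment'].round(2))
manip.set_gripper(.05); manip.move_linear([.436,-.3028,.25],rate=.15); manip.dwell(.3)
c=shot('wrist'); P=cloud(c); h,s,v=cv2.split(cv2.cvtColor(c['image'],cv2.COLOR_BGR2HSV))
m=(s>150)&(h>4)&(h<22)&(abs(P[...,0]-.43)<.08)&(abs(P[...,1]+.3)<.08)&(abs(P[...,2]-.092)<.006)
ys,xs=np.nonzero(m); print(rect(ray(c,np.c_[xs,ys],.092)))
c=shot('top'); print(lid(c)); cv2.imwrite('pics/top2.png',c['image']); print(lid(shot('scene')),manip.state()['clock'])
```

```text
[ 0.73 -0.27 -0.13]
(array([ 0.43414572, -0.30348422]), (55.329925537109375, 13.879995346069336), 20.042346954345703)
{'slope': array([0.0036, 0.0033]), 'n': np.int64(1523), 'c': array([-0.0016, -0.014 ,  0.1174]), 'ext': array([0.107, 0.117]), 'rect': (array([-0.0013, -0.0139]), 89.97595977783203)}
{'slope': array([-0.0013,  0.0064]), 'n': np.int64(901), 'c': array([ 0.0027, -0.0149,  0.1175]), 'ext': array([0.109, 0.117]), 'rect': (array([ 0.002, -0.014]), 89.7832260131836)} 25.4417
```

View pics/top2.png

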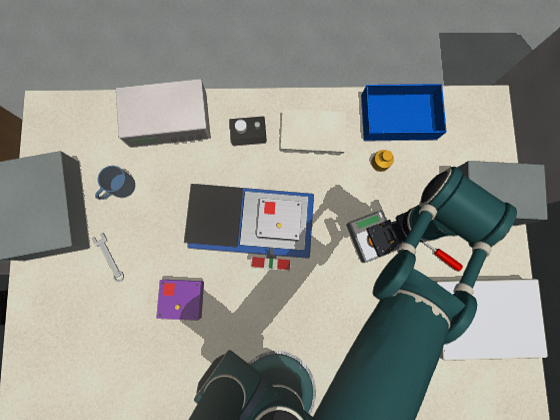

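The box sits square on the level pan at (282,220) with the needle in the green at (271,262). The grip is back at 20°, and everything else is in place.

```bash
python3 -c "
from cell import order; print(order.close_job())"
```

```text
the job is handed in; nothing more can be done
None
```

The job is handed in at about 25 s: the filter box sits square and level on the pan (about 0.004 rad lean), the grip was twisted to its stop and is back at rest, and nothing else moved; no verdict was returned.

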